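# Load a specimen carrier through the one-way flap of the microscope changer

### The job

Load the specimen carrier into the specimen changer: set it in the funnel before the loading lane with its grip post at the rear, and push it through the sprung one-way flap, against the sprung follower, until you feel it seat firmly, with about 20 N, on the end stops. Then ease it back so that it rests trapped between the follower and the flap, which has swung shut behind it and must stay shut, and let go. Be gentle: never push with more than about 25 N, do not jam the carrier or let it fly back onto the flap, and leave the other things on the bench where they are.

Things in the scene. Friction and masses are not known exactly. Their poses are not given: they have to be found in the camera images.
- carrier: Plain aluminium specimen carrier, loose, upright on the bench, 180 to 290 g. Deck 64 mm long (x), 42 mm wide (y), 18 mm thick: square tail, semicircular nose (radius 21 mm about x = 11 mm) with a black resin mount (30 mm, 2 mm proud) let into it. A flat grip post stands near the tail. Origin: centre of the underside, 32 mm from nose tip and tail; x points to the nose (goes in first), z up.
- post (a point): Point to grip on the carrier's post: on the post's centre line, 18 mm behind the carrier's origin, 50 mm above its underside. The post is 12 mm thick along the carrier's x, 24 mm wide along y, and rises from the deck to 66 mm above the underside.
- loader: Loading lane of the specimen changer, aluminium and steel, fixed. Origin on the bench under the lane's centre line; x = push direction, y = left of it, z up. Base plate x = -160 to 160 mm, y = -60 to 60 mm, its top (z = 10 mm) is the floor. Lane 46 mm wide between walls 30 mm high, x = -75 to 140 mm. Stop block x = 121 to 141 mm, 45 mm high; behind it a white housing, 76 mm high.
- lane_start (a point): Spot to set the carrier down, on the floor of the open funnel before the lane, at the loader's x = -120 mm. Funnel guides 28 mm high (z), 70 mm apart at x = -150 mm, narrowing to 46 mm at x = -75 mm. From x = -65 mm on, two lips (underside z = 29.5 mm, top z = 32.5 mm, 1.5 mm over the deck) hold the deck down and leave a 33 mm slot for the post.
- head_mid (a point): On the lane's floor at the loader's x = 0. Flap, follower and stops sit on one head, clamped by hand up to 14 mm forward or back of this point, a setting that is not measured; the x values told for them are from the head's own zero. Follower: brass sprung plate, free face at x = 85 mm, pushes back with 3 N plus 0.25 N per mm.
- stop_mid (a point): Where the carrier's nose meets the two stiff rubber-faced end stops beside the follower, with the head in its middle setting: loader's x = 107 mm; the real place is up to 14 mm before or beyond. There the follower pushes back with 8 to 9 N. Let back, the carrier rests on the shut flap 16 to 18 mm short of the stops, the follower still pressing with 4 to 5 N.
- flap (a joint): Flap angle in rad: 0 shut, 0.8 folded flat into the left wall; only swings forward. Leaf 39 mm long, z = 15 to 23 mm, hinged at the head's x = 0 in the left wall; shut, its free tip is at x = 25, y = -6 mm; folded, tip at x = 39 mm. It resists with 5 to 10 N and springs shut behind the carrier once the carrier's rear face is past x = 39 mm, 4 mm before the carrier's nose is on the end stops.
- dish: Bystander: round clear dish with lid, 62 mm diameter, 18 mm high; origin at the centre of the underside.
- bottle: Bystander: small amber bottle with black cap, 38 mm diameter, 75 mm high; origin at the centre of the underside.
- objective: Bystander: steel microscope objective standing on its thread end, 33 mm diameter, 46 mm high; origin at the centre of the underside.
- mount: Bystander: loose round black specimen mount, 30 mm diameter, 18 mm high; origin at the centre of the underside.
- buffer (a joint): How far the two end stops are pressed in, in m: 0 free. They are stiff: 15 N per mm, on top of the follower's 8 to 9 N and 1 to 3 N of sliding friction, so a 20 N push moves them some 0.6 mm, less than this reading's noise.
Mind the look-alikes: they are no part of the job. There is more than one size of the carrier; the one meant has the size given above.

How it is judged:
By the outcome, as a careful person would: the job done as asked, in the order asked, and still so for the second after the job is handed in, with the robot touching nothing.
It also fails if it takes over 61 s, if anything falls off the work surface, if the arm or the gripper's body presses on something with over 40 N, if the wrist force passes 120 N, or if a joint passes its speed limit or range.

### The arm

A 6-joint arm with a two-finger parallel gripper is mounted at the origin on the work surface. World frame = base frame: x ahead of the robot, y to its left, z up, the work surface at z = 0. Lengths are in m, angles in rad, forces in N, time in s.
With the tool pointing down it reaches from about 0.35 to 0.85 m from the base axis. Payload 8.1 kg.
Tool frame: the origin (TCP) lies at the very end of the fingers, on their centre line; the grasp point (between the pads) lies 19 mm behind it; z points along the fingers, y is the line along which they close (so a half turn about z gives the same grasp; the last joint's range is limited). The gripper opens to 85 mm and grips with 20 to 120 N. Pads are 22 mm wide; open, the fingers measure 114 mm over their backs; the gripper's body (76 mm by 85 mm) begins 54 mm behind the grasp point. The pads swing forward as they close: fully open they stand 13 mm farther back than shut.
Start: joints at [1.08, 0.13, 1.488, -0, 1.523, -0.085], TCP at [0.237, 0.551, 0.231] pointing down, gripper open.
Joint ranges: [-2.96, 2.96], [-0.89, 2.26], [0.02, 2.5], [-1.34, 4.48], [0, 2.73], [-2.66, 2.66]. Speed limits (rad/s): [2.39, 2.39, 2.79, 3.14, 3.14, 3.14].

### API

Orientations are given as a unit quaternion [w, x, y, z].
In Python, from workcell import get_state, grab_frame, camera_model, hand_in, search_frame, spot_point gives the robot as it stands.
- The arm moves only by the shell command python3 -m jog 'ROWS' [FORCE]. ROWS is JSON, a list of rows, each a list of 3 entries, a list of its own where there are three numbers: the shift along the tool's x, y, z in m, then the turn about the tool's z in degrees, then the opening, from -1 (shut) to 1 (fully open), so that 0 is half open. A call has 1 to 10 rows; each row is the pose to reach, as a shift and turn from the pose commanded when the call began, along the tool's axes at that moment; what a row does not reach only later rows make up. A row lasts 1/8 s, in which the tool goes at most 62.5 mm and 10.7 degrees, less where a joint would pass 70% of its speed; a pose out of reach is approached as far as the arm can. A call with a gripper value outside its range is refused whole. The fingers move at their own pace and stop on an object; FORCE is the grip in N (left out, the last holds). Time passes only in rows, so rows that repeat a pose let the fingers close. It gives the time, the measured TCP pose, the force, the opening and the grip force at its end, in the units of the state.
- get_state(): the state, without advancing time (a new reading comes with each control period).
- grab_frame(name): name is "scene" or "top" or "wrist"; returns the picture (480x640x3 uint8, red, green, blue); there is no depth.
- camera_model(name): a dict with "fovy" (degrees; the focal length in pixels is half the picture's height over the tangent of half this angle, whatever the lens; pixels are square), "cx", "cy" (the principal point, pixels), "pose" (4x4, takes a point from camera to world coordinates). Camera axes: x right, y down, z forward; pixel columns grow to the right and rows downward; lengths in m; the calibration is good to about 2 mm. The wrist camera is an equidistant fisheye: a pixel r from the principal point sees the ray r / f radians off the axis. A picture is of the moment at which its call begins: read the wrist's pose just before it. camera_model takes no time and is no camera call; for the wrist camera it gives the pose at the moment of the call.
- hand_in(): hands the job in; it is judged then, once.
Trained networks look in the newest picture that a camera, given by its name, has taken for a name from the list of things; names that differ only in an ending like _2 or _b are one class to them, and where a whole thing is asked for, a point or a joint stands for the part that bears it (a point fixed in the world has none). Each returns a list of dicts, best first, with "conf" (0 to 1); they miss things now and then, are a little off and sometimes report something else, mostly with a low value. They report only what shows in the picture. A call takes as long as a camera call. They do not tell look-alikes from the thing itself.
- search_frame(camera, name): "centre" ([column, row] in pixels, amid what is visible of it).
- spot_point(camera, name): "centre" ([column, row] in pixels: a listed point, or the origin of a listed thing).
The state is a dict: "t": time; "joint_positions": joint angles; "joint_velocities": joint speeds; "effort": joint torques, N m; "ee_pos": TCP position; "tool_rot": TCP orientation; "wrist_force": force on the tool from outside, world axes, zero at the start; "wrist_torque": the same for the moment, N m; "width": finger opening in m; "grip_force": force on a finger pad.
Only numpy, scipy, OpenCV 4.12 (cv2) and the standard library are available. Lean on these libraries where they do the work, as an engineer would, in place of code of your own. Each camera call takes 0.05 s, during which the arm holds its last target. There are 200 camera calls.

## Working session

There is one attempt and no reset: what is moved stays moved. The work goes in short steps, Python scripts to look and compute and a shell command to move; the robot and the scene stay as the last step left them, time stands still between calls to the robot, and variables do not carry over. Pictures are saved under pics/ and viewed, at most 10 in all, crops included, and the job is handed in when it is done.

```bash
mkdir -p pics; ls; cat > h.py <<'E'
import numpy as np, cv2
from workcell import *
def ray(cam,px,M=None):
    m=M or camera_model(cam); f=240/np.tan(np.radians(m['fovy'])/2)
    d=np.array([px[0]-m['cx'],px[1]-m['cy']])/f
    if cam=='wrist':
        r=np.linalg.norm(d); v=np.array([*(d*np.sin(r)/max(r,1e-9)),np.cos(r)])
    else: v=np.array([*d,1.])
    P=np.array(m['pose']); return P[:3,3],P[:3,:3]@v
def onz(cam,px,z,M=None):
    o,v=ray(cam,px,M); return o+v*(z-o[2])/v[2]
def proj(cam,p,M=None):
    m=M or camera_model(cam); f=240/np.tan(np.radians(m['fovy'])/2)
    P=np.array(m['pose']); q=P[:3,:3].T@(np.array(p)-P[:3,3])
    if cam=='wrist':
        r=np.hypot(q[0],q[1]); a=np.arctan2(r,q[2]); return np.array([m['cx'],m['cy']])+f*a*q[:2]/max(r,1e-9)
    return np.array([m['cx'],m['cy']])+f*q[:2]/q[2]
def snap(cam,fn):
    im=grab_frame(cam); cv2.imwrite('pics/'+fn,im[:,:,::-1]); return im
E
python3 - <<'E'
from h import *
np.set_printoptions(precision=4,suppress=True)
for c in ['top','scene']:
    snap(c,c+'0.png'); print(c,np.array(camera_model(c)['pose'])[:3,3])
    for n,z in [('carrier',0),('post',.05),('loader',0),('lane_start',.01),('head_mid',.01),('stop_mid',.01),('flap',.02)]:
        for d in (search_frame if n=='flap' else spot_point)(c,n)[:3]: print(n,np.round(d['centre']),round(d['conf'],2),onz(c,d['centre'],z))
s=get_state();print(s)
E
```

```text
pics
top [ 0.3519 -0.0662  1.079 ]
carrier [344. 248.] 0.84 [ 0.529  -0.1135  0.    ]
carrier [384. 281.] 0.76 [ 0.466  -0.1905  0.    ]
post [344. 239.] 0.71 [ 0.5381 -0.1107  0.05  ]
post [386. 286.] 0.65 [ 0.4523 -0.1881  0.05  ]
loader [217. 224.] 0.56 [0.5721 0.1368 0.    ]
lane_start [391. 211.] 0.64 [ 0.6015 -0.2036  0.01  ]
lane_start [262. 260.] 0.56 [0.5015 0.045  0.01  ]
head_mid [214. 219.] 0.83 [0.5794 0.1405 0.01  ]
stop_mid [173. 185.] 0.63 [0.6456 0.225  0.01  ]
stop_mid [217. 219.] 0.25 [0.5785 0.1348 0.01  ]
scene [ 0.9803 -0.1009  0.8125]
carrier [226. 233.] 0.59 [ 0.4719 -0.1895  0.    ]
carrier [220. 303.] 0.58 [ 0.604 -0.206  0.   ]
carrier [275. 259.] 0.56 [ 0.5349 -0.1095 -0.    ]
post [276. 251.] 0.79 [ 0.5482 -0.107   0.05  ]
post [219. 208.] 0.76 [ 0.4516 -0.1933  0.05  ]
loader [362. 234.] 0.6 [0.5043 0.0449 0.    ]
loader [220. 209.] 0.31 [ 0.4198 -0.1975  0.    ]
lane_start [366. 233.] 0.69 [0.5108 0.0492 0.01  ]
head_mid [483. 292.] 0.2 [0.6446 0.2173 0.01  ]
stop_mid [487. 293.] 0.65 [0.6472 0.2234 0.01  ]
flap [437. 260.] 0.44 [0.5817 0.1558 0.02  ]
{'t': 0.8, 'joint_positions': array([ 1.0796,  0.1303,  1.4882,  0.    ,  1.523 , -0.0854]), 'joint_velocities': array([ 0.0018,  0.0005,  0.    , -0.001 ,  0.0012,  0.0004]), 'effort': array([  0.0011, -56.9239, -50.0852,   0.0001,   0.0004,   0.    ]), 'ee_pos': array([0.2368, 0.5513, 0.2313]), 'tool_rot': array([-0.    ,  0.2015,  0.9795,  0.    ]), 'wrist_force': array([-1.0919, -0.4324, -0.2091]), 'wrist_torque': array([-0.017 ,  0.0248, -0.027 ]), 'grip_force': 0.0, 'width': 0.08572341267971582}
```

```bash
python3 - <<'E'
import cv2
a=cv2.imread('pics/top0.png');cv2.imwrite('pics/top0c.png',cv2.resize(a[130:330,140:440],(798,532),interpolation=2))
a=cv2.imread('pics/scene0.png');cv2.imwrite('pics/scene0c.png',cv2.resize(a[160:360,180:540],(792,440),interpolation=2))
E
```

```text
(no output)
```

View pics/top0c.png

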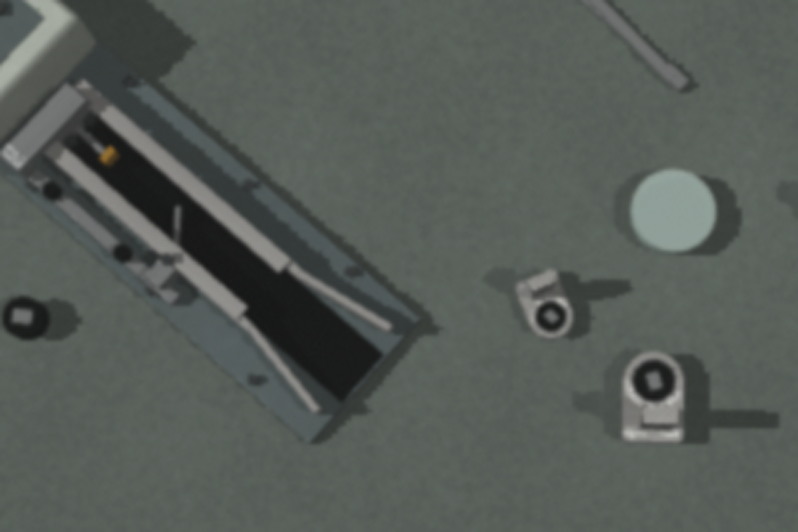

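View pics/scene0c.png

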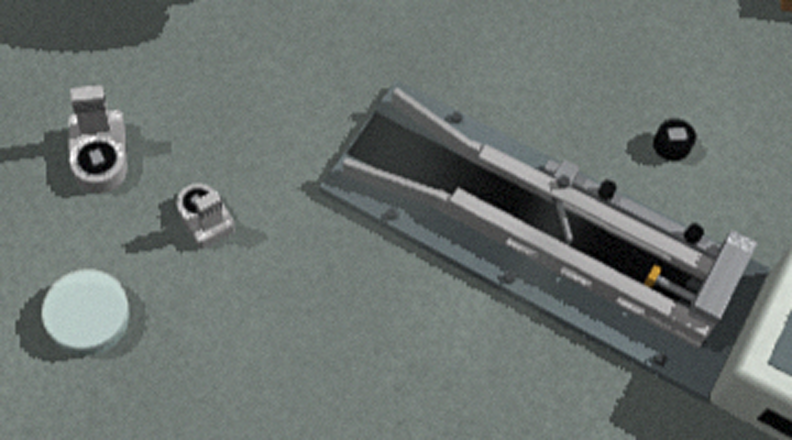

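The full-size carrier is the right one, at about (384,281) in the top picture, with its nose towards +x. The one at (344,248) is smaller, so it's a look-alike. The lane's funnel opens at about (262,262) and runs up-left to the stop block at about (155,177).

```bash
cat >> h.py <<'E'
from scipy.spatial.transform import Rotation as Rn
def rows(p,yaw=None,s=None):
    "tool shift to world TCP p, and turn (deg) to bring tool y to world yaw"
    s=s or get_state(); q=s['tool_rot']; R=Rn.from_quat([*q[1:],q[0]]).as_matrix()
    cur=np.degrees(np.arctan2(R[1,1],R[0,1]))
    return np.round(R.T@(np.array(p)-s['ee_pos']),4),None if yaw is None else round(cur-yaw,2),cur
E
python3 - <<'E'
from h import *
np.set_printoptions(precision=4,suppress=True)
m=camera_model('wrist');P=np.array(m['pose']);s=get_state()
q=s['tool_rot']; R=Rn.from_quat([*q[1:],q[0]]).as_matrix()
print(m['fovy'],'cam in tool',R.T@(P[:3,3]-s['ee_pos']),'axis',R.T@P[:3,2])
print(rows([.54,.06,.27],51)); print(rows([.46,-.19,.2],0))
E
```

```text
65.70646984690485 cam in tool [ 0.0821  0.0003 -0.1424] axis [-0.3179  0.      0.9481]
(array([-0.4725, -0.3317, -0.0387]), np.float64(15.75), np.float64(66.75054911288748))
(array([-0.4977, -0.593 ,  0.0313]), np.float64(66.75), np.float64(66.75054911288748))
```

```bash
T='[[-0.477,-0.322,-0.039],16,1]'; python3 -m jog '[[[-0.477,-0.322,-0.039],16,1],[[-0.477,-0.322,-0.039],16,1],[[-0.477,-0.322,-0.039],16,1],[[-0.477,-0.322,-0.039],16,1],[[-0.477,-0.322,-0.039],16,1],[[-0.477,-0.322,-0.039],16,1],[[-0.477,-0.322,-0.039],16,1],[[-0.477,-0.322,-0.039],16,1],[[-0.477,-0.322,-0.039],16,1],[[-0.477,-0.322,-0.039],16,1]]' 100
python3 -m jog '[[[0,0,0],0,1],[[0,0,0],0,1],[[0,0,0],0,1]]'
python3 - <<'E'
from h import *
np.set_printoptions(precision=4,suppress=True)
m=camera_model('wrist'); snap('wrist','w1.png')
print(get_state()['ee_pos'])
for n,z in [('lane_start',.01),('head_mid',.01),('stop_mid',.01),('loader',0),('flap',.02)]:
    for d in (search_frame if n=='flap' else spot_point)('wrist',n)[:2]: print(n,np.round(d['centre']),round(d['conf'],2),onz('wrist',d['centre'],z,m))
E
```

```text
t: 2.05
ee_pos: [0.5494, 0.0638, 0.2705]
tool_rot: [0.0, 0.338, 0.941, -0.0]
wrist_force: [-0.2, 0.7, -0.7]
width: 0.086
grip_force: 0.0
t: 2.42
ee_pos: [0.5474, 0.0686, 0.2703]
tool_rot: [-0.0, 0.335, 0.942, 0.0]
wrist_force: [0.2, 0.2, -0.1]
width: 0.0852
grip_force: 0.0
[0.5475 0.0685 0.2704]
lane_start [269. 178.] 0.91 [0.5028 0.0442 0.01  ]
head_mid [382. 181.] 0.85 [0.5832 0.1386 0.01  ]
head_mid [469. 184.] 0.32 [0.6502 0.2197 0.01  ]
stop_mid [467. 182.] 0.98 [0.6471 0.2196 0.01  ]
loader [376. 182.] 0.75 [0.5826 0.1332 0.    ]
loader [377. 179.] 0.64 [0.581  0.1357 0.    ]
flap [117. 278.] 0.74 [ 0.468  -0.1899  0.02  ]
flap [ 60. 328.] 0.39 [ 0.4549 -0.3458  0.02  ]
```

View pics/w1.png

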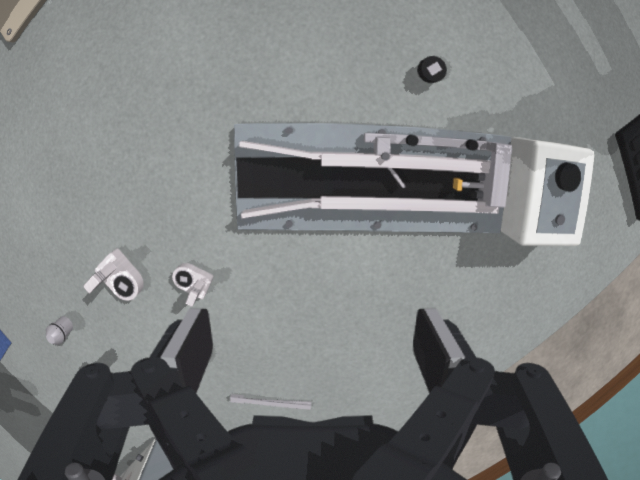

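The wrist picture shows the lane from the funnel mouth at about (238,178) to the stop block at about (492,175). The flap is shut at about (397,177) and the brass follower is at about (457,184). I'll fit the loader's pose from the edges.

```bash
cat > fit.py <<'E'
from h import *
np.set_printoptions(precision=4,suppress=True)
im=cv2.GaussianBlur(cv2.imread('pics/w1.png',0).astype(float),(3,3),0); m=camera_model('wrist')
def edge(prof,lo,sign):
    g=np.gradient(prof)*sign; k=int(np.argmax(g)); 
    if 0<k<len(g)-1:
        a,b,c=g[k-1:k+2]; k+=0.5*(a-c)/(a-2*b+c+1e-9)
    return lo+k
def line(cols,r0,r1,sign,z):
    P=np.array([onz('wrist',[c,edge(im[r0:r1,c],r0,sign)],z,m)[:2] for c in cols])
    vx,vy,x,y=cv2.fitLine(P.astype(np.float32),cv2.DIST_HUBER,0,1e-5,1e-5).ravel()
    if vx<0: vx,vy=-vx,-vy
    n=np.array([-vy,vx]); res=(P-[x,y])@n
    return np.degrees(np.arctan2(vy,vx)),np.array([x,y]),n,res.std()
L={}
for nm,a in dict(lipL=(list(range(330,374,4))+list(range(412,450,4)),158,174,-1,.0325),lipR=(range(330,480,4),190,206,1,.0325),
  baseL=(range(242,350,4),116,132,1,.01),baseR=(range(242,440,4),224,242,-1,.01)).items():
    L[nm]=line(*a); print(nm,L[nm][0],L[nm][1],'std',L[nm][3])
ref=np.array([.583,.14])
for nm in L: print(nm,'offset of line from ref',(L[nm][1]-ref)@L[nm][2])
P=np.array([onz('wrist',[edge(im[r,225:245],225,1),r],.01,m)[:2] for r in list(range(130,150,3))+list(range(205,230,3))])
yaw=np.radians(np.mean([L[k][0] for k in ('lipL','lipR')])); u=np.array([np.cos(yaw),np.sin(yaw)])
print('front',(P-ref)@u, 'per row; should be -160 from loader origin')
E
python3 fit.py
```

```text
lipL 50.12676 [0.5724 0.1518] std 0.00012464551861988849
lipR 50.092873 [0.6092 0.1457] std 0.00011126254581519037
baseL 50.183655 [0.4689 0.0951] std 0.00026510045995191173
baseR 50.067036 [0.5934 0.0589] std 0.001527471240250384
lipL offset of line from ref 0.0156455240404388
lipR offset of line from ref -0.016453803375421155
baseL offset of line from ref 0.05890969613999026
baseR offset of line from ref -0.0599893796645579
front [-0.1633 -0.1634 -0.1636 -0.1638 -0.1583 -0.1583 -0.1573 -0.1636 -0.1633
 -0.1633 -0.1585 -0.1585 -0.1594 -0.1554 -0.1634 -0.1634] per row; should be -160 from loader origin
```

```bash
python3 - <<'E'
from h import *
m=camera_model('wrist'); u=np.array([np.cos(np.radians(50.1)),np.sin(np.radians(50.1))]);n=np.array([-u[1],u[0]])
for nm,px,z in [('fliptip',(404,187),.02),('brass',(453,184),.025),('stopblock top',(493,175),.045)]:
    d=onz('wrist',px,z,m)[:2]-[.5811,.1371]; print(nm,d@u,d@n)
print(rows([.453,-.195,.2],0))
E
```

```text
fliptip 0.02549512458895141 -0.006518397809985838
brass 0.08096081181462929 0.00012098650728237592
stopblock top 0.1199271765440866 0.01586024686557263
(array([-0.0925, -0.2634,  0.0703]), np.float64(50.79), np.float64(50.7864161980875))
```

```bash
python3 -m jog '[[[-0.0925,-0.263,0.07],50.8,1],[[-0.0925,-0.263,0.07],50.8,1],[[-0.0925,-0.263,0.07],50.8,1],[[-0.0925,-0.263,0.07],50.8,1],[[-0.0925,-0.263,0.07],50.8,1],[[-0.0925,-0.263,0.07],50.8,1],[[-0.0925,-0.263,0.07],50.8,1],[[-0.0925,-0.263,0.07],50.8,1],[[-0.0925,-0.263,0.07],50.8,1]]'
python3 - <<'E'
from h import *
np.set_printoptions(precision=4,suppress=True)
m=camera_model('wrist'); im=snap('wrist','w2.png'); np.save('m2.npy',m,allow_pickle=True)
for n,z in [('carrier',0),('post',.05)]:
    for d in spot_point('wrist',n)[:2]: print(n,np.round(d['centre']),round(d['conf'],2),onz('wrist',d['centre'],z,m))
cv2.imwrite('pics/w2c.png',cv2.resize(im[60:300,150:490,::-1],(782,552),interpolation=2))
E
```

```text
t: 3.85
ee_pos: [0.4538, -0.1942, 0.2007]
tool_rot: [0.0, 0.707, 0.708, 0.0]
wrist_force: [-0.6, 0.0, -0.3]
width: 0.0854
grip_force: 0.0
carrier [327. 203.] 0.9 [ 0.4675 -0.1903  0.    ]
carrier [401. 124.] 0.85 [ 0.5359 -0.114   0.    ]
post [422. 118.] 0.81 [ 0.5409 -0.1078  0.05  ]
post [310. 220.] 0.78 [ 0.4517 -0.1927  0.05  ]
```

View pics/w2c.png

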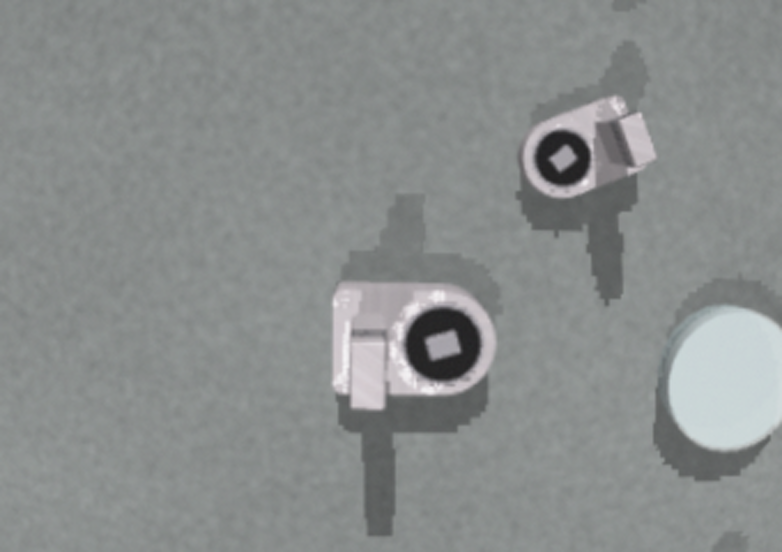

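The full-size carrier has its mount at about (343,210) and its post top at about (310,221) in the wrist picture, with its nose to the right, close to +x. The small look-alike is at upper right and the dish at right.

```bash
python3 - <<'E'
from h import *
np.set_printoptions(precision=4,suppress=True)
m=np.load('m2.npy',allow_pickle=True).item(); g=cv2.imread('pics/w2.png',0); im=cv2.GaussianBlur(g.astype(float),(3,3),0)
def e(prof,lo,s):
    d=np.gradient(prof)*s;k=int(np.argmax(d));a,b,c=d[k-1:k+2];return lo+k+.5*(a-c)/(a-2*b+c)
def L(P):
    vx,vy,x,y=cv2.fitLine(np.float32(P),cv2.DIST_HUBER,0,1e-5,1e-5).ravel();return np.degrees(np.arctan2(vy,vx))
a=[onz('wrist',[c,e(im[176:190,c],176,1)],.018,m)[:2] for c in range(303,343,2)]
b=[onz('wrist',[e(im[r,288:302],288,1),r],.018,m)[:2] for r in range(190,226,2)]
c=[onz('wrist',[c,e(im[226:240,c],226,-1)],.018,m)[:2] for c in range(323,343,2)]
for k in (a,b,c): print(L(k),np.mean(k,0),np.std(k,0))
p=[onz('wrist',[e(im[r,296:308],296,1),r],.066,m)[:2] for r in range(210,234,2)]
print('post left',L(p),np.mean(p,0))
lab=cv2.connectedComponentsWithStats((g<60).astype(np.uint8))
for s,cc in zip(lab[2],lab[3]):
    if 300<cc[0]<380 and 180<cc[1]<240 and s[4]>100: print(s,cc,onz('wrist',cc,.02,m))
print('posttop',onz('wrist',(310,220.9),.066,m))
E
```

```text
-1.080287 [ 0.4622 -0.1677] [0.0102 0.0009]
89.41149 [ 0.4374 -0.1899] [0.0001 0.0096]
0.11795122 [ 0.4718 -0.2126] [0.0053 0.0001]Traceback (most recent call last):
  File "<stdin>", line 12, in <module>
  File "<stdin>", line 5, in e
ValueError: not enough values to unpack (expected 3, got 0)
```

```bash
python3 - <<'E'
from h import *
print(rows([.4514,-.1910,.031],0), get_state()['ee_pos'])
E
```

```text
(array([ 0.0036, -0.0022,  0.1695]), np.float64(0.02), np.float64(0.020832222775196373)) [ 0.45352313 -0.19457017  0.20046419]
```

```bash
python3 -m jog '[[[0.0036,-0.0022,0.05],0,1],[[0.0036,-0.0022,0.1],0,1],[[0.0036,-0.0022,0.14],0,1],[[0.0036,-0.0022,0.16],0,1],[[0.0036,-0.0022,0.1695],0,1],[[0.0036,-0.0022,0.1695],0,1],[[0.0036,-0.0022,0.1695],0,0],[[0.0036,-0.0022,0.1695],0,-0.4],[[0.0036,-0.0022,0.1695],0,-0.7],[[0.0036,-0.0022,0.1695],0,-1]]' 60
python3 -m jog '[[[0,0,0],0,-1],[[0,0,0],0,-1],[[0,0,0],0,-1],[[0,0,0],0,-1],[[0,0,0],0,-1],[[0,0,0],0,-1]]' 60
```

```text
t: 5.25
ee_pos: [0.4513, -0.1916, 0.0311]
tool_rot: [0.0, 0.707, 0.707, 0.0]
wrist_force: [4.5, -0.5, 3.0]
width: 0.0121
grip_force: 2.8
t: 6.0
ee_pos: [0.4514, -0.1917, 0.0312]
tool_rot: [0.0, 0.707, 0.707, 0.0]
wrist_force: [1.3, 0.7, 5.6]
width: 0.0115
grip_force: 59.2
```

```bash
python3 -m jog '[[[0,0,-0.02],0,-1],[[0,0,-0.06],0,-1],[[0,0,-0.08],0,-1],[[0,0,-0.08],0,-1]]'
python3 - <<'E'
from h import *
np.set_printoptions(precision=4,suppress=True)
m=camera_model('wrist'); np.save('m3.npy',m,allow_pickle=True); im=snap('wrist','w3.png')
for n,z in [('carrier',.08),('post',.13)]:
    for d in spot_point('wrist',n)[:2]: print(n,np.round(d['centre']),round(d['conf'],2),onz('wrist',d['centre'],z,m))
s=get_state();print(s['ee_pos'],s['wrist_force'])
cv2.imwrite('pics/w3c.png',cv2.resize(im[160:400,170:490,::-1],(800,600),interpolation=2))
print(rows([.4926,.0312,.111],50.1,s))
E
```

```text
t: 6.5
ee_pos: [0.4514, -0.1917, 0.1115]
tool_rot: [0.001, 0.707, 0.707, 0.0]
wrist_force: [-0.2, -0.5, -3.4]
width: 0.011
grip_force: 59.0
carrier [433. 130.] 0.89 [ 0.5087 -0.1127  0.08  ]
carrier [348. 282.] 0.82 [ 0.4696 -0.1906  0.08  ]
post [314. 336.] 0.81 [ 0.4517 -0.1913  0.13  ]
post [468. 125.] 0.59 [ 0.5055 -0.1092  0.13  ]
[ 0.4497 -0.1908  0.1088] [-0.6182  0.2287 -3.0542]
(array([ 0.222 ,  0.0427, -0.002 ]), np.float64(-50.15), np.float64(-0.05150419958691027))
```

View pics/w3c.png

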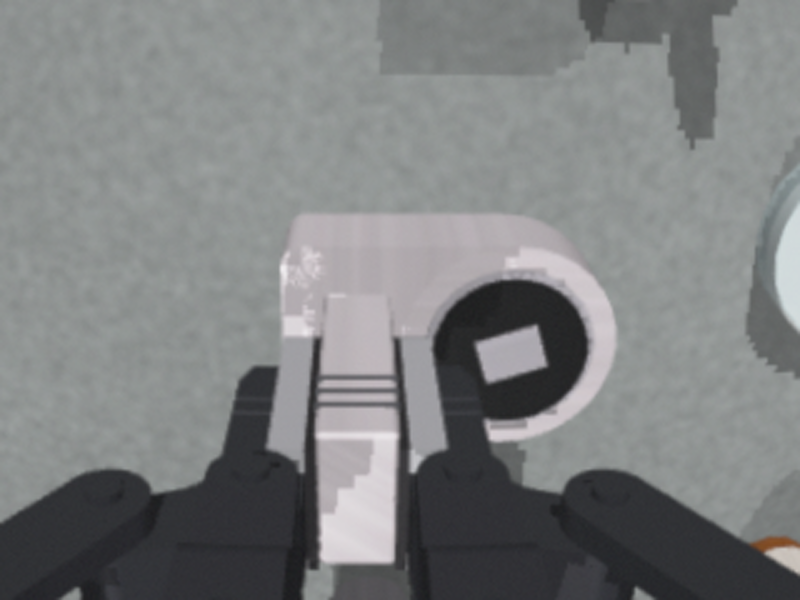

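The carrier is held upright with its post squarely between the pads, and its mount is at about (374,300).

```bash
python3 - <<'E'
from h import *
np.set_printoptions(precision=4,suppress=True)
m=np.load('m3.npy',allow_pickle=True).item(); print('mount',onz('wrist',(374.4,299.6),.099,m))
for i in range(4): grab_frame('wrist'); s=get_state(); print(s['ee_pos'],s['wrist_force'],np.array(camera_model('wrist')['pose'])[:3,3])
E
python3 -m jog '[[[0,0,0],0,-1]]'
```

```text
mount [ 0.4806 -0.1914  0.099 ]
[ 0.4496 -0.1908  0.1087] [ 0.7399  0.7073 -3.1577] [ 0.4499 -0.1089  0.2513]
[ 0.4498 -0.1908  0.1089] [ 0.0159 -1.3299 -3.7094] [ 0.45   -0.109   0.2514]
[ 0.45   -0.1909  0.1092] [-0.2518 -0.1481 -3.0747] [ 0.4501 -0.109   0.2517]
[ 0.4502 -0.191   0.1095] [ 0.2435  1.2174 -2.5095] [ 0.4503 -0.1091  0.252 ]
t: 6.98
ee_pos: [0.4507, -0.1912, 0.1102]
tool_rot: [-0.001, 0.707, 0.707, -0.0]
wrist_force: [-0.1, -0.2, -2.8]
width: 0.0113
grip_force: 59.0
```

```bash
python3 -m jog '[[[0.02,0.004,0],-6,-1],[[0.06,0.011,0],-15,-1],[[0.1,0.019,0],-25,-1],[[0.15,0.028,0],-35,-1],[[0.19,0.035,0],-44,-1],[[0.215,0.04,0],-49,-1],[[0.222,0.0413,0],-50.1,-1],[[0.222,0.0413,0],-50.1,-1],[[0.222,0.0413,0],-50.1,-1],[[0.222,0.0413,0],-50.1,-1]]'
python3 -m jog '[[[0,0,0],0,-1],[[0,0,0],0,-1],[[0,0,0],0,-1],[[0,0,0],0,-1]]'
python3 - <<'E'
from h import *
np.set_printoptions(precision=4,suppress=True)
u=np.array([np.cos(np.radians(50.1)),np.sin(np.radians(50.1))]);n=np.array([-u[1],u[0]])
m=camera_model('wrist'); np.save('m4.npy',m,allow_pickle=True); im=snap('wrist','w4.png')
s=get_state(); d=s['ee_pos'][:2]-[.5811,.1371]; print(s['ee_pos'],rows([.4926,.0312,.111],50.1,s),'lane coords',d@u,d@n)
for nm,z in [('carrier',.08),('post',.13),('head_mid',.01),('stop_mid',.01)]:
    for k in spot_point('wrist',nm)[:1]: p=onz('wrist',k['centre'],z,m); d=p[:2]-[.5811,.1371]; print(nm,np.round(k['centre']),round(k['conf'],2),p,d@u,d@n)
E
```

```text
t: 8.22
ee_pos: [0.4924, 0.0296, 0.1108]
tool_rot: [-0.0, 0.342, 0.94, -0.0]
wrist_force: [0.6, -0.7, -2.8]
width: 0.0116
grip_force: 58.9
t: 8.72
ee_pos: [0.4925, 0.0305, 0.1108]
tool_rot: [-0.0, 0.342, 0.94, -0.0]
wrist_force: [-0.2, -0.2, -2.3]
width: 0.0109
grip_force: 58.9
[0.4925 0.0305 0.1108] (array([ 0.0004,  0.0006, -0.0002]), np.float64(-0.05), np.float64(50.04995580137491)) lane coords -0.13856329345045323 -0.00039719249447744785
carrier [344. 283.] 0.78 [0.5025 0.0434 0.08  ] -0.12234453609909657 0.00018955220165864915
post [311. 337.] 0.68 [0.4918 0.0307 0.13  ] -0.1389049045720692 0.0003238000078189679
head_mid [498. 240.] 0.88 [0.5822 0.1383 0.01  ] 0.0016804309377975396 -7.48152059107073e-05
stop_mid [597. 236.] 0.71 [0.648  0.2219 0.01  ] 0.10791827629559896 0.003084905600886727
```

View pics/w4.png

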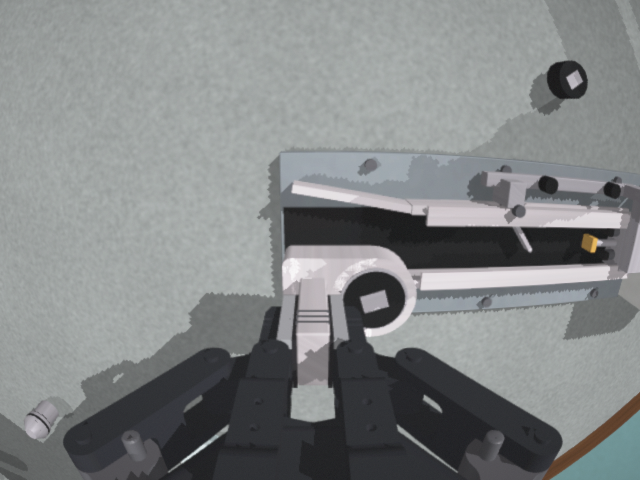

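The carrier is held over the funnel with its nose pointing along the lane. The flap is at about (524,238) and the brass follower at about (590,242). I'll check the lateral alignment before lowering.

```bash
python3 - <<'E'
from h import *
np.set_printoptions(precision=4,suppress=True)
m=np.load('m4.npy',allow_pickle=True).item(); im=cv2.GaussianBlur(cv2.imread('pics/w4.png',0).astype(float),(3,3),0)
u=np.array([np.cos(np.radians(50.1)),np.sin(np.radians(50.1))]);n=np.array([-u[1],u[0]])
for nm,cols,r0,r1,s in [('L',list(range(440,505,5))+list(range(545,575,5)),216,236,-1),('R',range(435,590,5),258,280,1)]:
    Q=[]
    for c in cols:
        g=np.gradient(im[r0:r1,c])*s; k=r0+int(np.argmax(g)); p=onz('wrist',[c,k],.0325,m)[:2]-[.5811,.1371]; Q.append([p@u,p@n])
    Q=np.array(Q); f=np.polyfit(Q[:,0],Q[:,1],1); print(nm,'slope deg',np.degrees(f[0]),'off at -.03',np.polyval(f,-.03), 'std',np.std(Q[:,1]-np.polyval(f,Q[:,0])))
g=(im<45).astype(np.uint8); 
e=cv2.fitEllipse(cv2.convexHull(np.array([[x,y] for y in range(270,332) for x in range(344,410) if im[y,x]<60],np.int32)))
p=onz('wrist',e[0],.0995,m)[:2]-[.5811,.1371]; print(e,'mount lane coords',p@u,p@n)
E
```

```text
L slope deg 0.17792402478967445 off at -.03 0.017315261572693513 std 9.7413452017606e-05
R slope deg 0.0004006932544961317 off at -.03 -0.01224996479318359 std 0.00032450360629966474
((371.1722412109375, 302.04949951171875), (53.63124084472656, 68.50138092041016), 51.77640914916992) mount lane coords -0.11074291120507125 -0.0006854773223692074
```

```bash
python3 -m jog '[[[0.0008,0.001,0.03],0,-1],[[0.0008,0.001,0.055],0,-1],[[0.0008,0.001,0.064],0,-1],[[0.0008,0.001,0.067],0,-1],[[0.0008,0.001,0.0685],0,-1],[[0.0008,0.001,0.0695],0,-1],[[0.0008,0.001,0.0695],0,-1],[[0.0008,0.001,0.0695],0,-1]]'
```

```text
t: 9.98
ee_pos: [0.4928, 0.0318, 0.0416]
tool_rot: [0.0, 0.342, 0.94, 0.0]
wrist_force: [-0.7, 0.3, -3.0]
width: 0.0111
grip_force: 58.8
```

```bash
python3 -m jog '[[[0,0,0.0005],0,-1],[[0,0,0.0005],0,-1],[[0,0,0.0005],0,-1]]'
```

```text
t: 10.35
ee_pos: [0.4928, 0.0318, 0.0412]
tool_rot: [0.0, 0.342, 0.94, 0.0]
wrist_force: [-1.4, 0.1, 3.3]
width: 0.0113
grip_force: 59.5
```

```bash
python3 -m jog '[[[0,0.005,-0.0003],0,-1],[[0,0.012,-0.0003],0,-1],[[0,0.02,-0.0003],0,-1],[[0,0.028,-0.0003],0,-1],[[0,0.034,-0.0003],0,-1],[[0,0.038,-0.0003],0,-1],[[0,0.04,-0.0003],0,-1],[[0,0.04,-0.0003],0,-1]]'
cat > st.py <<'E'
from h import *
s=get_state(); u=np.array([np.cos(np.radians(50.1)),np.sin(np.radians(50.1)),0]);n=np.array([-u[1],u[0],0])
d=s['ee_pos']-[.5811,.1371,0]; f=s['wrist_force']; t=s['wrist_torque']
print('t %.2f nose %.1f lat %.2f z %.2f mm | F along %.1f lat %.1f z %.1f | yaw %.2f Tz %.2f'%(s['t'],(d@u+.05)*1e3,d@n*1e3,d[2]*1e3,f@u,f@n,f[2],rows([0,0,0])[2],t[2]))
E
python3 st.py
```

```text
t: 11.35
ee_pos: [0.5185, 0.0627, 0.0412]
tool_rot: [0.0, 0.342, 0.94, 0.0]
wrist_force: [0.3, -0.3, 1.5]
width: 0.0114
grip_force: 59.7
t 11.35 nose -47.2 lat 0.31 z 41.19 mm | F along -0.0 lat -0.4 z 1.5 | yaw 50.05 Tz 0.01
```

```bash
python3 -m jog '[[[0,0.005,0],0,-1],[[0,0.012,0],0,-1],[[0,0.02,0],0,-1],[[0,0.028,0],0,-1],[[0,0.034,0],0,-1],[[0,0.038,0],0,-1],[[0,0.04,0],0,-1],[[0,0.04,0],0,-1]]' >/dev/null; python3 st.py
```

```text
t 12.35 nose -7.1 lat 0.27 z 41.20 mm | F along -0.7 lat 0.1 z 3.2 | yaw 50.06 Tz 0.06
```

```bash
python3 -m jog '[[[0,0.004,0],0,-1],[[0,0.01,0],0,-1],[[0,0.016,0],0,-1],[[0,0.022,0],0,-1],[[0,0.026,0],0,-1],[[0,0.026,0],0,-1]]' >/dev/null; python3 st.py
```

```text
t 13.10 nose 17.5 lat -0.49 z 41.19 mm | F along -7.8 lat -3.5 z 6.9 | yaw 50.04 Tz -0.01
```

```bash
python3 -m jog '[[[0,0.004,0],0,-1],[[0,0.009,0],0,-1],[[0,0.014,0],0,-1],[[0,0.018,0],0,-1],[[0,0.02,0],0,-1],[[0,0.02,0],0,-1]]' >/dev/null; python3 st.py
```

```text
t 13.85 nose 37.8 lat -0.93 z 41.24 mm | F along -6.4 lat -4.3 z 3.7 | yaw 50.02 Tz -0.07
```

```bash
python3 -m jog '[[[0,0.004,0],0,-1],[[0,0.009,0],0,-1],[[0,0.015,0],0,-1],[[0,0.021,0],0,-1],[[0,0.026,0],0,-1],[[0,0.028,0],0,-1],[[0,0.028,0],0,-1]]' >/dev/null; python3 st.py
```

```text
t 14.72 nose 66.4 lat -0.59 z 41.20 mm | F along -3.0 lat -4.2 z 4.2 | yaw 50.03 Tz 0.01
```

```bash
python3 -m jog '[[[0,0.003,0],0,-1],[[0,0.006,0],0,-1],[[0,0.009,0],0,-1],[[0,0.012,0],0,-1],[[0,0.014,0],0,-1],[[0,0.014,0],0,-1]]' >/dev/null; python3 st.py
```

```text
t 15.47 nose 80.3 lat -0.48 z 41.23 mm | F along -2.7 lat -3.7 z 4.0 | yaw 50.04 Tz 0.01
```

```bash
python3 -m jog '[[[0,0.002,0],0,-1],[[0,0.004,0],0,-1],[[0,0.006,0],0,-1],[[0,0.007,0],0,-1],[[0,0.007,0],0,-1]]' >/dev/null; python3 st.py
```

```text
t 16.10 nose 86.5 lat -0.46 z 41.23 mm | F along -8.1 lat -3.1 z 6.3 | yaw 50.03 Tz 0.03
```

```bash
python3 -m jog '[[[0,0.003,0],0,-1],[[0,0.006,0],0,-1],[[0,0.009,0],0,-1],[[0,0.011,0],0,-1],[[0,0.011,0],0,-1]]' >/dev/null; python3 st.py
```

```text
t 16.73 nose 96.9 lat -0.49 z 41.25 mm | F along -10.8 lat -1.6 z 9.1 | yaw 50.03 Tz 0.10
```

```bash
python3 -m jog '[[[0,0.001,0],0,-1],[[0,0.002,0],0,-1],[[0,0.003,0],0,-1],[[0,0.003,0],0,-1]]' >/dev/null; python3 st.py
```

```text
t 17.23 nose 100.0 lat -0.47 z 41.24 mm | F along -9.8 lat -1.7 z 9.1 | yaw 50.02 Tz 0.06
```

```bash
python3 -m jog '[[[0,0.001,0],0,-1],[[0,0.0015,0],0,-1],[[0,0.0015,0],0,-1],[[0,0.0015,0],0,-1]]' >/dev/null; python3 st.py
```

```text
t 17.73 nose 101.8 lat -0.33 z 41.23 mm | F along -9.1 lat -2.6 z 8.7 | yaw 50.02 Tz -0.06
```

```bash
python3 -m jog '[[[0,0.0005,-0.0003],0,-1],[[0,0.001,-0.0003],0,-1],[[0,0.001,-0.0003],0,-1],[[0,0.001,-0.0003],0,-1]]' >/dev/null; python3 st.py
```

```text
t 18.23 nose 102.1 lat -0.24 z 41.27 mm | F along -11.3 lat -3.0 z 8.6 | yaw 50.01 Tz -0.09
```

```bash
python3 -m jog '[[[0,0.0005,0],0,-1],[[0,0.001,0],0,-1],[[0,0.001,0],0,-1],[[0,0.001,0],0,-1]]' >/dev/null; python3 st.py
```

```text
t 18.73 nose 103.1 lat -0.25 z 41.29 mm | F along -11.8 lat -2.2 z 8.3 | yaw 50.01 Tz -0.07
```

```bash
python3 -m jog '[[[0,0.0005,0],0,-1],[[0,0.001,0],0,-1],[[0,0.001,0],0,-1],[[0,0.001,0],0,-1]]' >/dev/null; python3 st.py
```

```text
t 19.23 nose 104.0 lat -0.22 z 41.26 mm | F along -12.2 lat -2.8 z 8.4 | yaw 50.01 Tz -0.10
```

```bash
python3 -m jog '[[[0,0.0005,0],0,-1],[[0,0.001,0],0,-1],[[0,0.001,0],0,-1],[[0,0.001,0],0,-1]]' >/dev/null; python3 st.py
```

```text
t 19.73 nose 105.0 lat -0.24 z 41.29 mm | F along -12.9 lat -2.0 z 9.9 | yaw 50.01 Tz -0.11
```

```bash
python3 -m jog '[[[0,0.0005,0],0,-1],[[0,0.001,0],0,-1],[[0,0.001,0],0,-1],[[0,0.001,0],0,-1]]' >/dev/null; python3 st.py
```

```text
t 20.23 nose 105.9 lat -0.22 z 41.24 mm | F along -12.5 lat -1.9 z 9.3 | yaw 50.01 Tz -0.12
```

```bash
python3 -m jog '[[[0,0.0005,0],0,-1],[[0,0.001,0],0,-1],[[0,0.001,0],0,-1],[[0,0.001,0],0,-1]]' >/dev/null; python3 st.py
```

```text
t 20.73 nose 106.7 lat -0.25 z 41.30 mm | F along -13.6 lat -2.6 z 10.1 | yaw 50.01 Tz -0.08
```

```bash
python3 -m jog '[[[0,0.0005,0],0,-1],[[0,0.001,0],0,-1],[[0,0.001,0],0,-1],[[0,0.001,0],0,-1]]' >/dev/null; python3 st.py
```

```text
t 21.23 nose 107.1 lat -0.27 z 41.32 mm | F along -16.6 lat -1.1 z 12.1 | yaw 50.00 Tz 0.00
```

```bash
python3 -m jog '[[[0,0.0005,0],0,-1],[[0,0.001,0],0,-1],[[0,0.001,0],0,-1],[[0,0.001,0],0,-1]]' >/dev/null; python3 st.py
```

```text
t 21.73 nose 107.5 lat -0.26 z 41.42 mm | F along -20.6 lat -0.6 z 15.0 | yaw 50.00 Tz -0.06
```

```bash
python3 - <<'E'
from h import *
u=np.array([np.cos(np.radians(50.1)),np.sin(np.radians(50.1)),0]);F=[]
im=snap('wrist','w5.png'); im2=snap('scene','s5.png')
for i in range(5): F.append(get_state()['wrist_force']@u); grab_frame('top')
print(np.mean(F),np.std(F)); 
a=cv2.resize(im[140:340,230:530,::-1],(600,400),interpolation=2); b=cv2.resize(im2[200:330,340:540,::-1],(600,390),interpolation=2)
c=np.vstack([a,b]); cv2.imwrite('pics/c5.png',cv2.resize(c,(455,600)))
E
```

```text
-20.348762134352267 0.3433206085125819
```

View pics/c5.png

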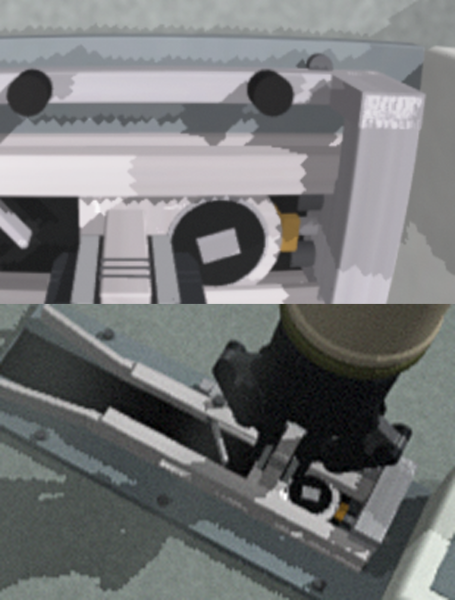

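Seated at a steady 20.3 N. The flap leaf is shut behind the carrier: left edge of the wrist crop, and about (218,440) in the scene crop. Now I'll ease back.

```bash
python3 -m jog '[[[0,-0.001,0],0,-1],[[0,-0.003,0],0,-1],[[0,-0.005,0],0,-1],[[0,-0.007,0],0,-1],[[0,-0.009,0],0,-1],[[0,-0.011,0],0,-1],[[0,-0.013,0],0,-1],[[0,-0.014,0],0,-1],[[0,-0.014,0],0,-1]]' >/dev/null; python3 st.py
```

```text
t 23.20 nose 96.5 lat 0.18 z 41.20 mm | F along -5.3 lat -3.0 z 2.8 | yaw 50.04 Tz -0.13
```

```bash
python3 -m jog '[[[0,-0.001,0],0,-1],[[0,-0.002,0],0,-1],[[0,-0.002,0],0,-1],[[0,-0.002,0],0,-1]]' >/dev/null; python3 st.py
```

```text
t 23.70 nose 94.7 lat 0.40 z 41.20 mm | F along -4.3 lat -1.6 z 1.3 | yaw 50.05 Tz -0.13
```

```bash
python3 -m jog '[[[0,-0.0005,0],0,-1],[[0,-0.001,0],0,-1],[[0,-0.001,0],0,-1],[[0,-0.001,0],0,-1]]' >/dev/null; python3 st.py
```

```text
t 24.20 nose 93.8 lat 0.37 z 41.24 mm | F along -3.5 lat -2.0 z 0.3 | yaw 50.05 Tz -0.06
```

```bash
python3 -m jog '[[[0,-0.001,0],0,-1],[[0,-0.002,0],0,-1],[[0,-0.002,0],0,-1],[[0,-0.002,0],0,-1]]' >/dev/null; python3 st.py
```

```text
t 24.70 nose 91.7 lat 0.33 z 41.23 mm | F along -4.6 lat -1.7 z -0.4 | yaw 50.05 Tz -0.13
```

```bash
python3 -m jog '[[[0,-0.0005,0],0,-1],[[0,-0.001,0],0,-1],[[0,-0.001,0],0,-1],[[0,-0.001,0],0,-1]]' >/dev/null; python3 st.py
```

```text
t 25.20 nose 90.8 lat 0.34 z 41.24 mm | F along -3.9 lat -1.5 z -1.2 | yaw 50.05 Tz -0.08
```

```bash
python3 -m jog '[[[0,-0.0005,0],0,-1],[[0,-0.001,0],0,-1],[[0,-0.001,0],0,-1],[[0,-0.001,0],0,-1]]' >/dev/null; python3 st.py
```

```text
t 25.70 nose 89.8 lat 0.30 z 41.28 mm | F along -3.4 lat -1.1 z -3.0 | yaw 50.05 Tz -0.07
```

```bash
python3 -m jog '[[[0,-0.0005,0],0,-1],[[0,-0.001,0],0,-1],[[0,-0.001,0],0,-1],[[0,-0.001,0],0,-1]]' >/dev/null; python3 st.py
```

```text
t 26.20 nose 89.2 lat 0.33 z 41.38 mm | F along 0.5 lat -1.4 z -5.2 | yaw 50.06 Tz -0.00
```

```bash
python3 -m jog '[[[0,-0.0005,0],0,-1],[[0,-0.0005,0],0,-1],[[0,-0.0005,0],0,-1]]' >/dev/null; python3 st.py
```

```text
t 26.57 nose 88.9 lat 0.33 z 41.52 mm | F along 3.6 lat -0.7 z -7.4 | yaw 50.06 Tz 0.03
```

The carrier touched the flap 17.4 mm short of the stops. I'll relax the arm's pull and then let go.

```bash
python3 -m jog '[[[0,0.0006,0.0003],0,-1],[[0,0.0006,0.0003],0,-1],[[0,0.0006,0.0003],0,-1]]' >/dev/null; python3 st.py
```

```text
t 26.95 nose 89.1 lat 0.24 z 41.38 mm | F along 1.2 lat 0.7 z -2.8 | yaw 50.05 Tz 0.11
```

```bash
python3 -m jog '[[[0,0,0],0,-1],[[0,0,0],0,-1],[[0,0,0],0,-0.72],[[0,0,0],0,-0.68],[[0,0,0],0,-0.6],[[0,0,0],0,-0.4],[[0,0,0],0,-0.3],[[0,0,0],0,-0.3]]' 20; python3 st.py
```

```text
t: 27.95
ee_pos: [0.606, 0.1672, 0.0411]
tool_rot: [0.0, 0.342, 0.94, -0.0]
wrist_force: [-0.8, 0.4, -0.2]
width: 0.0298
grip_force: 0.0
t 27.95 nose 89.0 lat 0.21 z 41.11 mm | F along -0.2 lat 0.9 z -0.2 | yaw 50.05 Tz 0.01
```

```bash
python3 -m jog '[[[0,0,-0.01],0,-0.3],[[0,0,-0.03],0,-0.3],[[0,0,-0.06],0,-0.3],[[0,0,-0.1],0,-0.3],[[0,-0.03,-0.14],0,-0.3],[[-0.03,-0.06,-0.16],0,-0.3],[[-0.03,-0.06,-0.16],0,-0.3],[[-0.03,-0.06,-0.16],0,-0.3],[[-0.03,-0.06,-0.16],0,-0.3]]'; python3 st.py; python3 - <<'E'
from h import *
im=snap('wrist','w6.png'); im2=snap('scene','s6.png')
a=cv2.resize(im[100:300,240:540,::-1],(600,400),interpolation=2); b=cv2.resize(im2[200:330,340:540,::-1],(600,390),interpolation=2)
cv2.imwrite('pics/c6.png',cv2.resize(np.vstack([a,b]),(455,600)))
E
```

```text
t: 29.08
ee_pos: [0.5899, 0.1027, 0.2005]
tool_rot: [-0.001, 0.341, 0.94, -0.0]
wrist_force: [-0.5, 0.3, 0.5]
width: 0.0297
grip_force: 0.0
t 29.07 nose 29.2 lat -28.85 z 200.51 mm | F along -0.1 lat 0.6 z 0.5 | yaw 50.09 Tz -0.04
```

View pics/c6.png

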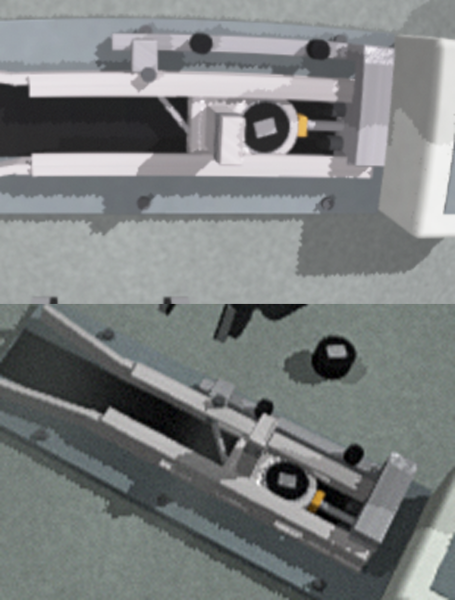

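The carrier rests with its tail against the tip of the shut flap, at about (187,127) in the wrist crop. The brass follower touches its nose at about (302,127), and the gripper is clear.

```bash
python3 -c "from workcell import *; print(hand_in())"
```

```text
the job is handed in; nothing more can be done
None
```

The carrier is loaded: I seated it on the end stops at about 20 N, eased it back to rest between the follower and the shut flap, let go, and handed in at about 29 s of the 61 s allowed.

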